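# Find the worn pattern weight on the test ramp

### The arm

A 6-joint arm with a two-finger parallel gripper is mounted at the origin on the work surface. World frame = base frame: x ahead of the robot, y to its left, z up, the work surface at z = 0. Lengths are in m, angles in rad, forces in N, time in s.
With the tool pointing down it reaches from about 0.35 to 0.775 m from the base axis. Payload 7.3 kg.
Tool frame: the origin (TCP) lies at the very end of the fingers, on their centre line; the grasp point (between the pads) lies 19 mm behind it; z points along the fingers, y is the line along which they close (so a half turn about z gives the same grasp; the last joint's range is limited). The gripper opens to 92 mm and grips with 3 to 60 N. Pads are 19 mm wide; open, the fingers measure 130 mm over their backs; the gripper's body (75 mm by 190 mm) begins 47 mm behind the grasp point.
Start: joints at [1.164, 0.342, 1.524, -0, 1.275, -0.146], TCP at [0.135, 0.507, 0.227] pointing down, gripper open.
Joint ranges: [-2.53, 2.53], [-0.77, 2.02], [0.04, 2.7], [-1, 4.14], [0.28, 2.66], [-3.11, 3.11]. Speed limits (rad/s): [2.57, 2.57, 3.14, 3.14, 3.14, 3.14].

### API

Orientations are given as [roll, pitch, yaw] about the fixed x, y, z axes, in that order (R = Rz(yaw) Ry(pitch) Rx(roll)).
In Python, from cell import * gives the robot as it stands.
- The arm moves only by the tool step_arm, never from a script. Its argument "commands" is a list of rows, each a list of 7 numbers: the opening, from 0 (shut) to 1 (fully open), then the shift along the world's x, y, z in cm, then the turn, a rotation vector about the world's x, y, z in rad. A call has 1 to 5 rows; each row is the pose to reach, as a shift and turn from the pose commanded when the call began; what a row does not reach only later rows make up. A row lasts 1/12 s, in which the tool goes at most 41.7 mm and 7.16 degrees, less where a joint would pass 70% of its speed; a pose out of reach is approached as far as the arm can. A call with a gripper value outside its range is refused whole. The fingers move at their own pace and stop on an object; "grip_force" is the grip in N (left out, the last holds). Time passes only in rows, so rows that repeat a pose let the fingers close. It gives the time, the measured TCP pose, the force, the opening and the grip force at its end, in the units of the state.
- observe(): the state, without advancing time (a new reading comes with each control period).
- read_camera(name): name is "side" or "top" or "wrist"; returns the picture (420x560x3 uint8, red, green, blue); there is no depth.
- camera_model(name): a dict with "vfov" (degrees; the focal length in pixels is half the picture's height over the tangent of half this angle, whatever the lens; pixels are square), "cx", "cy" (the principal point, pixels), "world_to_cam" (4x4, takes a point from world to camera coordinates). Camera axes: x right, y up, looking along -z (the intrinsics and any distortion apply to the point x, -y, -z); pixel columns grow to the right and rows downward; lengths in m; the calibration is good to about 2 mm. A picture is of the moment at which its call begins: read the wrist's pose just before it. camera_model takes no time and is no camera call; for the wrist camera it gives the pose at the moment of the call.
- hand_in(): hands the job in; it is judged then, once.
The state is a dict: "time": time; "qpos": joint angles; "qvel": joint speeds; "joint_efforts": joint torques, N m; "tool_pos": TCP position; "tool_rot": TCP orientation; "contact_force": force on the tool from outside, world axes, zero at the start; "torque": the same for the moment, N m; "opening": finger opening in m; "grip_force": force on a finger pad.
Only numpy, scipy, OpenCV 4.12 (cv2) and the standard library are available. Lean on these libraries where they do the work, as an engineer would, in place of code of your own. Each camera call takes 0.05 s, during which the arm holds its last target. There are 200 camera calls.

### The job

One of the two small dark steel pattern weights has a worn sole. Set both on the upper half of the test ramp's slope, side by side and each let go, so that the worn one slides down by itself into the catch tray at the foot, where it stays; never push or carry a weight down there by hand. Only then lift the one that stuck off the slope and set it flat on its sole in the separate wooden tray, leaving everything else where it is.

Things in the scene. Friction and masses are not known exactly. Their poses are not given: they have to be found in the camera images.
- weight_a_mid (a point): Pattern weight: one of two look-alike dark steel bars, 44 mm (own x) x 60 mm (own y) x 36 mm tall with its 5 mm sole, about 0.5 kg; the point is the bar's centre, 18 mm above its underside. One has a worn sole and slides on the slope, the other grips; which is which cannot be seen. It starts flat on the table, its own axes within 20 degrees of the robot's.
- weight_b_mid (a point): Pattern weight: one of two look-alike dark steel bars, 44 mm (own x) x 60 mm (own y) x 36 mm tall with its 5 mm sole, about 0.5 kg; the point is the bar's centre, 18 mm above its underside. One has a worn sole and slides on the slope, the other grips; which is which cannot be seen. It starts flat on the table, its own axes within 20 degrees of the robot's.
- ramp: Fixed test ramp with a catch tray in one piece. Origin on the table under the middle of the slope's foot line; z up, +y horizontal and downhill, x across. Flat grey slope, 200 mm wide, 200 mm long, no rims, falls 20 degrees towards +y: from y = -188 mm (78 mm above the table) to the foot at y = 0 (10 mm above it). The worn weight slides down in about half a second.
- spot_near (a point): Point on the slope's surface in its upper half, at ramp x = -48 mm, y = -125 mm, 55 mm above the table: a good place for the underside centre of one weight (long side downhill). Its axes are the ramp's (not tilted).
- spot_far (a point): The same at ramp x = +48 mm: a good place for the other weight.
- catch (a point): Middle of the level catch tray's floor beyond the slope's foot, at ramp y = +46 mm, 10 mm above the table. Inside it measures 200 mm across by y = 0 to 91 mm; walls 6 mm thick, 35 mm tall above the table, on its three other sides. Axes as the ramp's.
- keep_tray: Fixed open square wooden tray for sound weights, 140 x 140 mm outside, 30 mm tall, walls and floor 5 mm thick. Origin at the centre of its underside, axes along its sides.
- thread_cone: Bystander, loose, leave it alone: white thread cone, 68 mm across, 100 mm tall, origin at the centre of its underside.
- pin_tin: Bystander, loose, leave it alone: round metal pin tin, 70 mm across, 50 mm tall, origin at the centre of its underside.
- clapper: Bystander, loose, leave it alone: wooden presser block (tailor's clapper), 60 x 160 x 35 mm (own x, y, z), origin at the centre of its underside.
Mind the look-alikes: they are no part of the job. What is shaped like the part that bears weight_b_mid but red is not meant.

How it is judged:
On the way:
1. the worn weight lies in the catch tray while the sound one stands on the slope, both let go (((y of weight_a_mid in the frame of ramp between 0 and 0.085 m and x of weight_a_mid in the frame of ramp between -0.1 and 0.1 m and z of weight_a_mid in the frame of ramp below 0.05 m and contact force between each of weight_a, weight_b and the fingers below 0.05 N and contact force between weight_b and ramp above 1 N and y of weight_b_mid in the frame of ramp between -0.19 and -0.03 m and x of weight_b_mid in the frame of ramp between -0.1 and 0.1 m and z of weight_b_mid in the frame of ramp above 0.03 m and linear speed of weight_b below 0.02 m/s) or (y of weight_b_mid in the frame of ramp between 0 and 0.085 m and x of weight_b_mid in the frame of ramp between -0.1 and 0.1 m and z of weight_b_mid in the frame of ramp below 0.05 m and contact force between each of weight_b, weight_a and the fingers below 0.05 N and contact force between weight_a and ramp above 1 N and y of weight_a_mid in the frame of ramp between -0.19 and -0.03 m and x of weight_a_mid in the frame of ramp between -0.1 and 0.1 m and z of weight_a_mid in the frame of ramp above 0.03 m and linear speed of weight_a below 0.02 m/s))), for 0.2 s.
At the end, for the whole second after the job is handed in: The worn weight rests, let go, in the catch tray (centre past the foot line); the stuck one rests, let go, in the wooden tray, flat within 10 degrees. On the way, for 0.2 s, the worn one lay in the catch tray while the other stood on the slope, both let go (((y of weight_a_mid in the frame of ramp between 0 and 0.085 m and x of weight_a_mid in the frame of ramp between -0.1 and 0.1 m and z of weight_a_mid in the frame of ramp below 0.05 m and contact force between each of weight_a, weight_b and the fingers below 0.05 N and x of weight_b_mid in the frame of keep_tray between -0.065 and 0.065 m and y of weight_b_mid in the frame of keep_tray between -0.065 and 0.065 m and z of weight_b_mid in the frame of keep_tray below 0.035 m and angle between weight_b_mid's own z axis and vertical below 0.17 rad) or (y of weight_b_mid in the frame of ramp between 0 and 0.085 m and x of weight_b_mid in the frame of ramp between -0.1 and 0.1 m and z of weight_b_mid in the frame of ramp below 0.05 m and contact force between each of weight_b, weight_a and the fingers below 0.05 N and x of weight_a_mid in the frame of keep_tray between -0.065 and 0.065 m and y of weight_a_mid in the frame of keep_tray between -0.065 and 0.065 m and z of weight_a_mid in the frame of keep_tray below 0.035 m and angle between weight_a_mid's own z axis and vertical below 0.17 rad)) and linear speed of each of weight_a, weight_b below 0.02 m/s); the robot touches nothing.
It fails at once if a weight is held or pushed on the lower third of the slope or in the catch tray ((contact force between weight_a and the fingers above 0.5 N and y of weight_a_mid in the frame of ramp between -0.062 and 0.1 m and x of weight_a_mid in the frame of ramp between -0.11 and 0.11 m and z of weight_a_mid in the frame of ramp below 0.075 m) or (contact force between weight_b and the fingers above 0.5 N and y of weight_b_mid in the frame of ramp between -0.062 and 0.1 m and x of weight_b_mid in the frame of ramp between -0.11 and 0.11 m and z of weight_b_mid in the frame of ramp below 0.075 m)).
It fails at once if a bystander (thread cone, pin tin or wooden block) is shifted by more than 30 mm (distance of any of thread_cone, pin_tin, clapper from where it was at the start of the episode above 0.03 m).
It also fails if it takes over 59 s, if anything falls off the work surface, if the arm or the gripper's body presses on something with over 40 N, if the wrist force passes 120 N, or if a joint passes its speed limit or range.

## Working session

There is one attempt and no reset: what is moved stays moved. The work goes in short steps, Python scripts to look and compute and a tool call to move; the robot and the scene stay as the last step left them, time stands still between calls to the robot, and variables do not carry over. Pictures are saved under pics/ and viewed, at most 10 in all, crops included, and the job is handed in when it is done.

Besides the shell and the picture viewer there is one more tool, called after "Call:" by a JSON object that holds its "fn" and its "kwargs", one argument or row to a line. step_arm: Moves the arm, as the interface text tells. Its arguments: {"type":"object","properties":{"commands":{"type":"array"},"grip_force":{"type":"number"}},"required":["commands"]}

```bash
mkdir -p pics
cat > h.py <<'E'
from cell import *
import numpy as np, cv2
def snap(n,f):
    im=read_camera(n); cv2.imwrite('pics/'+f,cv2.cvtColor(im,cv2.COLOR_RGB2BGR)); return im
def ray(n,uv,z,m=None):
    m=m or camera_model(n); f=210/np.tan(np.radians(m['vfov'])/2)
    W=np.array(m['world_to_cam']);R=W[:3,:3];c=-R.T@W[:3,3]
    d=R.T@np.array([(uv[0]-m['cx'])/f,-(uv[1]-m['cy'])/f,-1]); return c+d*(z-c[2])/d[2]
def proj(n,p):
    m=camera_model(n); f=210/np.tan(np.radians(m['vfov'])/2)
    q=np.array(m['world_to_cam'])@np.r_[p,1]; return [m['cx']+f*q[0]/-q[2], m['cy']+f*q[1]/q[2]]
E
python3 - <<'E'
from h import *
print(observe()); print(camera_model('top'),camera_model('side'))
a=snap('top','t0.png');b=snap('side','s0.png')
E
```

```text
{'time': 0.0, 'qpos': array([ 1.16398549e+00,  3.42745697e-01,  1.52500124e+00,  1.43021468e-05,
        1.27536539e+00, -1.45997690e-01]), 'qvel': array([-8.42262248e-06, -2.75605519e-04, -1.25613893e-03,  6.06816400e-05,
       -1.21158144e-03,  7.11182284e-04]), 'joint_efforts': array([ 5.28597193e-04, -4.31254184e+01, -2.44214594e+01,  7.18453154e-02,
        5.60741080e-02, -1.41534629e-04]), 'tool_pos': array([0.13519729, 0.50689091, 0.22603853]), 'tool_rot': array([-3.14009114e+00, -2.34611856e-04,  2.88077516e+00]), 'contact_force': array([0.29281542, 0.15270166, 0.98146159]), 'torque': array([ 0.00393281, -0.05000751,  0.01277929]), 'grip_force': 0.0, 'opening': 0.0921971584564991}
{'vfov': 56.26884517372566, 'cx': 276.1859936167033, 'cy': 213.23495508721862, 'world_to_cam': array([[-0.0153612 , -0.99964174, -0.02191848,  0.01332075],
       [ 0.99564394, -0.01730858,  0.09161636, -0.60838903],
       [-0.09196291, -0.02041566,  0.99555312, -1.04575665],
       [ 0.        ,  0.        ,  0.        ,  1.        ]])} {'vfov': 55.57070008294262, 'cx': 275.47123651020485, 'cy': 210.49002132735043, 'world_to_cam': array([[-0.99801809, -0.06130722, -0.01418889,  0.60928221],
       [ 0.01861992, -0.50308488,  0.8640364 , -0.09565269],
       [-0.06010989,  0.86205976,  0.50322934, -0.82560071],
       [ 0.        ,  0.        ,  0.        ,  1.        ]])}
```

View pics/t0.png

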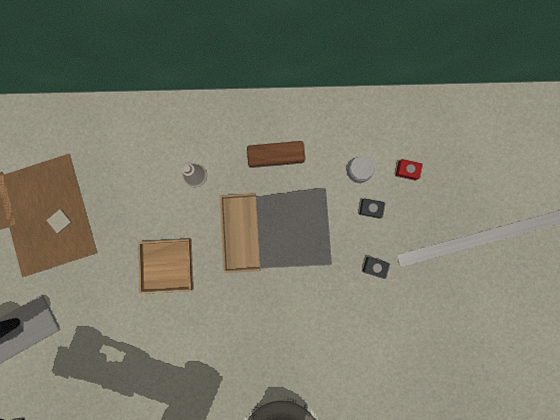

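View pics/s0.png

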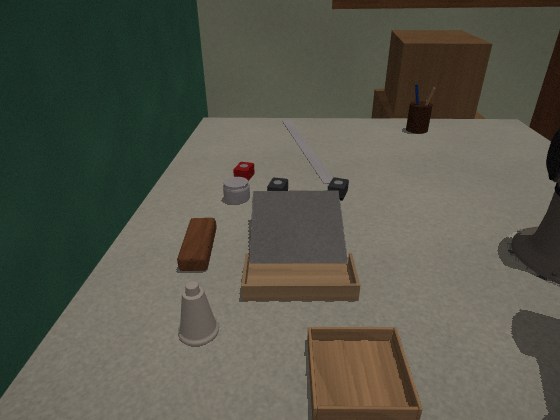

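The top view shows dark weights at (372,208) and (376,267), the ramp from x=221 to 330 px with its catch tray on the left (downhill = world +y), and the keep tray at (166,265). The red decoy is at (409,169), the tin at (361,169), the clapper at (276,153) and the cone at (193,174). The side view agrees with this layout.

Run:
```python
from h import *
im=cv2.imread('pics/t0.png'); hsv=cv2.cvtColor(im,cv2.COLOR_BGR2HSV); v=hsv[...,2]
def rect(mask,box,n=1):
    x0,y0,x1,y1=box; m=np.zeros_like(v); m[y0:y1,x0:x1]=mask[y0:y1,x0:x1]*255
    m=cv2.morphologyEx(m,cv2.MORPH_CLOSE,np.ones((5,5),np.uint8))
    c=max(cv2.findContours(m,0,1)[0],key=cv2.contourArea); return cv2.boxPoints(cv2.minAreaRect(c)),cv2.contourArea(c)
def show(name,px,z):
    P=np.array([ray('top',p,z)[:2] for p in px]); e=np.diff(np.r_[P,P[:1]],axis=0)
    print(name,px.round(1).tolist(),'\n',P.round(4).tolist(),'c',P.mean(0).round(4),'len',np.linalg.norm(e,axis=1).round(4),'ang',np.degrees(np.arctan2(e[:,1],e[:,0])).round(1))
for n,box in dict(w1=(350,192,392,225),w2=(355,250,397,285)).items():
    for t in (70,85):
        px,a=rect(v<t,box); show(n,px,.036)
print(v[208,355:392],v[267,358:395])
gray=((hsv[...,1]<35)&(v<100)&(v>60)).astype(np.uint8)
px,a=rect(gray,(250,180,340,280)); show('slope',px,.045)
wood=(hsv[...,1]>70).astype(np.uint8)
px,a=rect(wood,(210,183,262,280)); show('catch',px,.035)
px,a=rect(wood,(130,230,200,300)); show('keep',px,.03)
px,a=rect(wood,(240,135,312,172)); show('clapper',px,.035)
big=lambda b,f:cv2.resize(im[b[1]:b[3],b[0]:b[2]],None,fx=f,fy=f,interpolation=cv2.INTER_CUBIC)
cv2.imwrite('pics/c0.png',big((205,180,400,290),4))
```

```text
w1 [[358.29998779296875, 213.5], [361.5, 197.5], [384.3999938964844, 202.10000610351562], [381.20001220703125, 218.0]] 
 [[0.6033, -0.2187], [0.6466, -0.2288], [0.633, -0.2899], [0.5899, -0.2796]] c [ 0.6182 -0.2543] len [0.0444 0.0627 0.0443 0.0624] ang [ -13.1 -102.5  166.6   77.6]
w1 [[357.79998779296875, 213.89999389648438], [360.70001220703125, 197.5], [384.70001220703125, 201.8000030517578], [381.70001220703125, 218.1999969482422]] 
 [[0.6023, -0.2171], [0.6467, -0.2267], [0.6336, -0.2907], [0.5894, -0.2809]] c [ 0.618  -0.2539] len [0.0454 0.0653 0.0453 0.0651] ang [ -12.2 -101.5  167.5   78.6]
w2 [[361.6000061035156, 271.5], [365.8999938964844, 255.89999389648438], [389.1000061035156, 262.20001220703125], [384.8999938964844, 277.8999938964844]] 
 [[0.4479, -0.222], [0.4892, -0.2348], [0.4714, -0.296], [0.4303, -0.283]] c [ 0.4597 -0.2589] len [0.0432 0.0637 0.0431 0.0635] ang [ -17.3 -106.2  162.5   73.9]
w2 [[360.20001220703125, 270.8999938964844], [365.0, 254.5], [389.8999938964844, 261.79998779296875], [385.1000061035156, 278.20001220703125]] 
 [[0.4496, -0.2184], [0.4929,
[... 984 characters left out ...]
497], [0.45, 0.1482]] c [0.5578 0.1041] len [0.1005 0.2115 0.0986 0.2119] ang [ -87.9 -177.4   92.3    3. ]
keep [[137.10000610351562, 240.60000610351562], [190.5, 238.5], [192.5, 291.1000061035156], [139.10000610351562, 293.20001220703125]] 
 [[0.5399, 0.3848], [0.5432, 0.238], [0.4016, 0.2318], [0.3981, 0.3768]] c [0.4707 0.3078] len [0.1468 0.1417 0.145  0.1421] ang [ -88.7 -177.5   91.4    3.2]
clapper [[246.0, 145.3000030517578], [302.70001220703125, 140.10000610351562], [304.70001220703125, 162.0], [248.0, 167.1999969482422]] 
 [[0.7981, 0.0837], [0.8092, -0.0732], [0.7477, -0.0773], [0.7364, 0.0788]] c [0.7729 0.003 ] len [0.1573 0.0617 0.1565 0.0618] ang [ -85.9 -176.2   94.1    4.6]
```

View pics/c0.png

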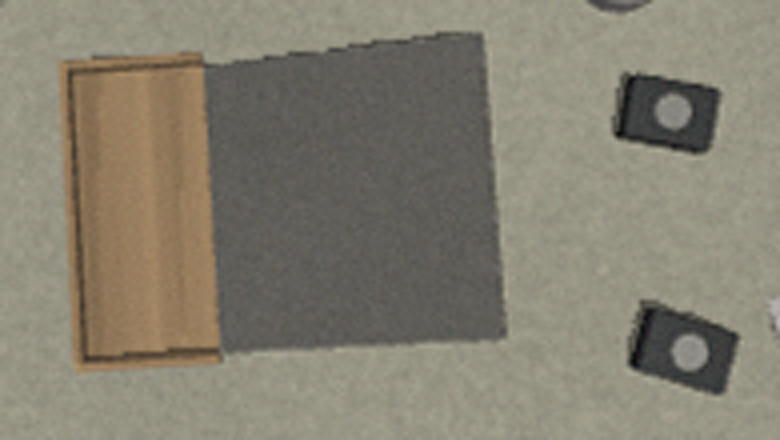

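Crop: weight-top discs at about (373.0,207.8) and (377.2,268.0) px. Slope top edge runs (325.8,188.3)–(331.5,265.0), and the catch tray's end wall (220.2,195.2)–(224.8,272.8). The dark rims are side faces, so I'll use the discs as the top-face centres.

Run:
```python
from h import *
im=cv2.imread('pics/t0.png');v=cv2.cvtColor(im,cv2.COLOR_BGR2HSV)[...,2]
for (x,y) in ((373,208),(377,268)):
    s=(v[y-7:y+8,x-7:x+8]>105).astype(np.uint8); n,l,st,c=cv2.connectedComponentsWithStats(s); k=l[7,7]; uv=c[k]+[x-7,y-7]
    print(uv,st[k],ray('top',uv,.036).round(4))
T=[ray('top',p,.078)[:2] for p in ((325.8,188.3),(331.5,265))]
C=[ray('top',p,.035)[:2] for p in ((220.2,195.2),(224.8,272.8))]
F=[ray('top',p,.010)[:2] for p in ((256.5,196.3),(260.2,268))]
for n,P in zip(('top','catch','foot'),(T,C,F)): print(n,np.round(P,4).tolist(),np.mean(P,0).round(4),np.linalg.norm(P[0]-P[1]).round(4))
t,c=np.mean(T,0),np.mean(C,0); d=c-t; L=np.linalg.norm(d); print('L',L,'want .285','ang',np.degrees(np.arctan2(d[1],d[0]))-90)
u=d/L; x=np.array([u[1],-u[0]]); o=(t+.188*u+c-.097*u)/2
print('origin',o,'near',o-.048*x-.125*u,'far',o+.048*x-.125*u)
# side-view checks
s=cv2.imread('pics/s0.png')
print(proj('side',np.r_[t,.078]),proj('side',np.r_[T[0],.078]),proj('side',np.r_[T[1],.078]),proj('side',np.r_[C[0],.035]),proj('side',np.r_[C[1],.035]))
for p in ((.4707,.3078,.03),(.618,-.256,.036),(.46,-.26,.036)): print(proj('side',p))
```

```text
[372.81355932 207.44067797] [ 3  3  9  8 59] [ 0.619  -0.2583  0.036 ]
[377.01587302 267.74603175] [ 3  3  9  9 63] [ 0.4573 -0.2633  0.036 ]
top [[0.6671, -0.1284], [0.468, -0.1376]] [ 0.5676 -0.133 ] 0.1993
catch [[0.6601, 0.1557], [0.4496, 0.1438]] [0.5548 0.1497] 0.2109
foot [[0.6587, 0.058], [0.4599, 0.05]] [0.5593 0.054 ] 0.199
L 0.283037786302201 want .285 ang 2.5733644013553203
origin [0.55915995 0.05380478] near [ 0.51682068 -0.07322429] far [ 0.61272387 -0.06891403]
[np.float64(296.73764963338704), np.float64(189.50735765324137)] [np.float64(254.31264900448318), np.float64(189.7524084743702)] [np.float64(339.34462711619244), np.float64(189.2612557165718)] [np.float64(242.19950732551808), np.float64(283.9174868795933)] [np.float64(360.25831188436257), np.float64(282.99740540278196)]
[np.float64(359.0226110737675), np.float64(360.4810659990331)]
[np.float64(278.34847813951035), np.float64(182.15134261533095)]
[np.float64(337.7863907602592), np.float64(182.3392724385492)]
```

Call:
{"fn": "step_arm", "kwargs": {
  "commands": [
    [1,1.9,-3.0,0,0,0,-0.06],
    [1,3.8,-6.1,0,0,0,-0.12],
    [1,5.8,-9.2,0,0,0,-0.18],
    [1,7.7,-12.2,0,0,0,-0.24],
    [1,9.7,-15.3,0,0,0,-0.305]
  ],
  "grip_force": 30
}}

```text
time: 0.52
tool_pos: [0.2326, 0.3527, 0.2264]
tool_rot: [-3.141, -0.0, 2.574]
contact_force: [0.7, 0.4, 0.9]
opening: 0.0916
grip_force: 0.0
```

Call:
{"fn": "step_arm", "kwargs": {
  "commands": [
    [1,1.9,-3.0,0,0,0,-0.06],
    [1,3.8,-6.1,0,0,0,-0.12],
    [1,5.8,-9.2,0,0,0,-0.18],
    [1,7.7,-12.2,0,0,0,-0.24],
    [1,9.7,-15.3,0,0,0,-0.305]
  ]
}}

```text
time: 0.93
tool_pos: [0.3296, 0.1997, 0.2267]
tool_rot: [-3.142, -0.0, 2.268]
contact_force: [0.7, 0.8, 0.9]
opening: 0.0915
grip_force: 0.0
```

Call:
{"fn": "step_arm", "kwargs": {
  "commands": [
    [1,1.9,-3.0,0,0,0,-0.06],
    [1,3.8,-6.1,0,0,0,-0.12],
    [1,5.8,-9.2,0,0,0,-0.18],
    [1,7.7,-12.2,0,0,0,-0.24],
    [1,9.7,-15.3,0,0,0,-0.305]
  ]
}}

```text
time: 1.35
tool_pos: [0.4267, 0.0466, 0.2266]
tool_rot: [-3.141, -0.0, 1.963]
contact_force: [1.4, 0.6, -0.4]
opening: 0.092
grip_force: 0.0
```

Call:
{"fn": "step_arm", "kwargs": {
  "commands": [
    [1,1.9,-3.0,0,0,0,-0.06],
    [1,3.8,-6.1,0,0,0,-0.12],
    [1,5.8,-9.2,0,0,0,-0.18],
    [1,7.7,-12.2,0,0,0,-0.24],
    [1,9.7,-15.3,0,0,0,-0.305]
  ]
}}

```text
time: 1.77
tool_pos: [0.5237, -0.1064, 0.2263]
tool_rot: [-3.141, -0.001, 1.657]
contact_force: [1.1, 0.2, 0.7]
opening: 0.0919
grip_force: 0.0
```

Call:
{"fn": "step_arm", "kwargs": {
  "commands": [
    [1,1.9,-3.0,0,0,0,-0.06],
    [1,3.8,-6.1,0,0,0,-0.12],
    [1,5.8,-9.2,0,0,0,-0.18],
    [1,7.7,-12.2,0,0,0,-0.24],
    [1,9.6,-15.3,0,0,0,-0.305]
  ]
}}

```text
time: 2.18
tool_pos: [0.6198, -0.2591, 0.2261]
tool_rot: [-3.141, -0.0, 1.353]
contact_force: [-0.0, 0.1, 0.5]
opening: 0.0912
grip_force: 0.0
```

Run:
```python
from h import *
m=camera_model('wrist'); im=snap('wrist','w0.png'); print(m)
for p in ((.619,-.2583,.036),(.4573,-.2633,.036)): print(proj('wrist',p))
```

```text
{'vfov': 64.44280720008909, 'cx': 277.6571622411163, 'cy': 212.2233331609726, 'world_to_cam': array([[ 9.76460733e-01, -2.15694156e-01, -6.84157478e-04,
        -6.61502755e-01],
       [ 2.05582588e-01,  9.31635500e-01, -2.99651621e-01,
         1.51768551e-01],
       [ 6.52704890e-02,  2.92457391e-01,  9.54048446e-01,
        -3.56250302e-01],
       [ 0.00000000e+00,  0.00000000e+00,  0.00000000e+00,
         1.00000000e+00]])}
[np.float64(273.0870694142222), np.float64(181.36683921023814)]
[np.float64(130.65090714117196), np.float64(218.0396104935621)]
```

View pics/w0.png

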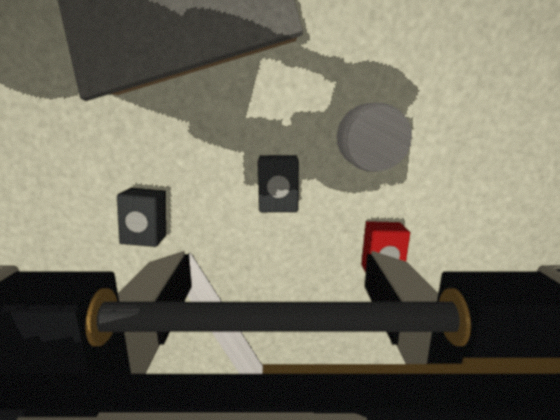

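Wrist view: discs at (278,187) and (136,221), a few px off the prediction. The tin is at (377,137) and the red block at (385,240), both beside the fingers. I'll compute clearances next.

Run:
```python
from h import *
for uv in ((278,187),(136,221)): print('wrist',ray('wrist',uv,.036).round(4))
c=np.array([.619,-.2583]); a=np.radians(-12.5); X=np.array([np.cos(a),np.sin(a)]);Y=np.array([-X[1],X[0]])
for n,uv,z in (('red',(410,169),.036),('tin',(361,168),.05)):
    p=ray('top',uv,z)[:2]; print(n,p.round(4),'in weight axes',((p-c)@X).round(4),((p-c)@Y).round(4))
im=cv2.imread('pics/w0.png');g=im.max(2)
for b in ((250,148,310,218),(110,180,150,250)):
    m=(g[b[1]:b[3],b[0]:b[2]]<75).astype(np.uint8)*255
    m=cv2.morphologyEx(m,cv2.MORPH_CLOSE,np.ones((15,15)));k=max(cv2.findContours(m,0,1)[0],key=cv2.contourArea)
    r=cv2.minAreaRect(k);print(r[0][0]+b[0],r[0][1]+b[1],r[1:])
```

```text
wrist [ 0.6227 -0.2654  0.036 ]
wrist [ 0.4618 -0.2679  0.036 ]
red [ 0.7224 -0.3629] in weight axes 0.1235 -0.0798
tin [ 0.7249 -0.2275] in weight axes 0.0967 0.053
274.0 182.5 ((69.0, 48.0), 90.0)
133.49999809265137 218.49999618530273 ((60.99999237060547, 30.999996185302734), 90.0)
```

Run:
```python
from h import *
im=cv2.imread('pics/s0.png')
c=im[140:220,215:365]; cv2.imwrite('pics/c1.png',cv2.resize(c,None,fx=5,fy=5,interpolation=cv2.INTER_CUBIC))
def cr(n,uv):
    a=ray(n,uv,0);b=ray(n,uv,.1);return a,(b-a)/.1
for T,W in (((372.8,207.4),(278,187)),((377,267.7),(136,221))):
    p,d=cr('top',T);q,e=cr('wrist',W)
    A=np.c_[d,-e];s=np.linalg.lstsq(A,q-p,rcond=None)[0];print((p+d*s[0]).round(4),(q+e*s[1]).round(4), d.round(2),e.round(2))
m=camera_model('wrist');R=np.array(m['world_to_cam']);print(-R[:3,:3].T@R[:3,3])
for z in (.036,.04,.045): print(ray('top',(372.8,207.4),z))
```

```text
[ 0.6214 -0.2634  0.0132] [ 0.6216 -0.2703  0.0148] [-0.1   0.23  1.  ] [0.05 0.23 1.  ]
[ 0.4569 -0.2657  0.0255] [ 0.4569 -0.2701  0.0265] [0.05 0.23 1.  ] [0.51 0.24 1.  ]
[ 0.64035144 -0.18562784  0.38279515]
[ 0.61909052 -0.25822759  0.036     ]
[ 0.61867844 -0.25732417  0.04      ]
[ 0.61816334 -0.2561949   0.045     ]
```

View pics/c1.png

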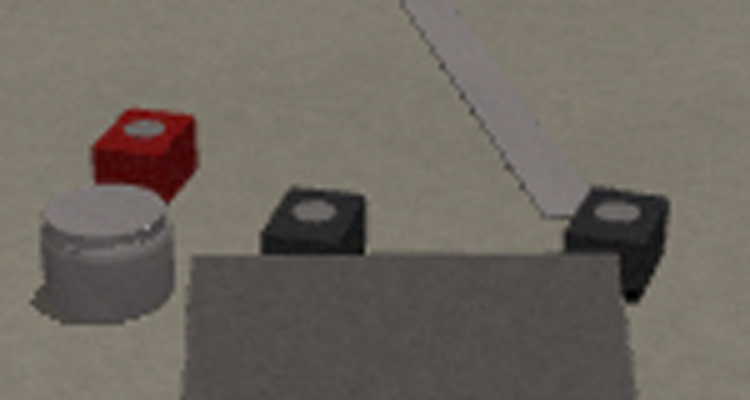

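Triangulation puts the weight's y at about -0.264 (the top camera has slight barrel distortion away from centre, and the wrist disc is near its own centre). Tin and red block are clear of the fingers, so I'm going down.

Call:
{"fn": "step_arm", "kwargs": {
  "commands": [
    [0.85,0.1,-0.3,-3.8,0,0,0],
    [0.85,0.2,-0.5,-7.6,0,0,0],
    [0.85,0.2,-0.5,-11.4,0,0,0],
    [0.85,0.2,-0.5,-15.2,0,0,0],
    [0.85,0.2,-0.5,-18.0,0,0,0]
  ]
}}

```text
time: 2.65
tool_pos: [0.6195, -0.2617, 0.0426]
tool_rot: [-3.137, -0.001, 1.356]
contact_force: [-0.7, 0.1, -0.1]
opening: 0.078
grip_force: 0.0
```

Call:
{"fn": "step_arm", "kwargs": {
  "commands": [
    [0.85,0,0,-2.0,0,0,0],
    [0.85,0,0,-3.9,0,0,0],
    [0.3,0,0,-3.9,0,0,0],
    [0.3,0,0,-3.9,0,0,0],
    [0.3,0,0,-3.9,0,0,0]
  ]
}}

```text
time: 3.07
tool_pos: [0.622, -0.263, 0.0089]
tool_rot: [3.14, 0.0, 1.356]
contact_force: [-0.1, -0.2, 1.1]
opening: 0.0629
grip_force: 0.0
```

Call:
{"fn": "step_arm", "kwargs": {
  "commands": [
    [0.3,0,0,0,0,0,0],
    [0.3,0,0,0,0,0,0],
    [0.3,0,0,0,0,0,0]
  ]
}}

```text
time: 3.32
tool_pos: [0.6211, -0.2628, 0.0091]
tool_rot: [3.142, 0.0, 1.356]
contact_force: [-3.3, 0.8, 2.3]
opening: 0.044
grip_force: 30.0
```

Call:
{"fn": "step_arm", "kwargs": {
  "commands": [
    [0.3,0,0,1.5,0,0,0],
    [0.3,0,0,4.5,0,0,0.06],
    [0.3,0,0,8,0,0,0.13],
    [0.3,0,0,11.5,0,0,0.2],
    [0.3,0,0,15,0,0,0.26]
  ]
}}

```text
time: 3.73
tool_pos: [0.6208, -0.2623, 0.1586]
tool_rot: [-3.14, -0.001, 1.619]
contact_force: [0.4, 0.0, -5.8]
opening: 0.044
grip_force: 30.0
```

Call:
{"fn": "step_arm", "kwargs": {
  "commands": [
    [0.3,-0.1,3,0,-0.07,-0.003,0],
    [0.3,-0.3,6.5,0,-0.14,-0.006,0],
    [0.3,-0.5,10,0,-0.21,-0.009,0],
    [0.3,-0.7,13.5,0,-0.28,-0.012,0],
    [0.3,-0.9,16.5,0,-0.349,-0.016,0]
  ]
}}

```text
time: 4.15
tool_pos: [0.6116, -0.0954, 0.1578]
tool_rot: [3.14, 0.351, 1.616]
contact_force: [-0.1, 0.5, -5.4]
opening: 0.0441
grip_force: 30.0
```

Call:
{"fn": "step_arm", "kwargs": {
  "commands": [
    [0.3,0,2.5,-2,0,0,0],
    [0.3,0,4.7,-4,0,0,0],
    [0.3,0,4.7,-5,0,0,0],
    [0.3,0,4.7,-5,0,0,0]
  ]
}}

```text
time: 4.48
tool_pos: [0.6104, -0.049, 0.1045]
tool_rot: [-3.135, 0.348, 1.62]
contact_force: [-1.4, -0.5, -5.2]
opening: 0.044
grip_force: 30.0
```

Call:
{"fn": "step_arm", "kwargs": {
  "commands": [
    [0.3,0.1,-0.6,-1.6,0,0,0],
    [0.3,0.2,-1.2,-3.0,0,0,0],
    [0.3,0.2,-1.4,-3.4,0,0,0],
    [0.3,0.2,-1.4,-3.4,0,0,0]
  ]
}}

```text
time: 4.82
tool_pos: [0.6136, -0.0664, 0.073]
tool_rot: [-3.14, 0.349, 1.614]
contact_force: [-0.3, 0.2, -5.8]
opening: 0.0438
grip_force: 30.0
```

Call:
{"fn": "step_arm", "kwargs": {
  "commands": [
    [0.3,0,-0.1,-0.25,0,0,0],
    [0.3,0,-0.15,-0.4,0,0,0],
    [0.3,0,-0.15,-0.4,0,0,0]
  ]
}}

```text
time: 5.07
tool_pos: [0.6147, -0.0665, 0.0704]
tool_rot: [3.14, 0.349, 1.615]
contact_force: [0.4, 0.1, -4.6]
opening: 0.044
grip_force: 30.0
```

Call:
{"fn": "step_arm", "kwargs": {
  "commands": [
    [0.3,0,0,-0.15,0,0,0],
    [0.3,0,0,-0.3,0,0,0],
    [0.3,0,0,-0.3,0,0,0]
  ]
}}

```text
time: 5.32
tool_pos: [0.6143, -0.066, 0.0666]
tool_rot: [3.141, 0.349, 1.616]
contact_force: [-0.4, -0.1, -5.2]
opening: 0.0435
grip_force: 30.0
```

Call:
{"fn": "step_arm", "kwargs": {
  "commands": [
    [0.3,0,0,-0.1,0,0,0],
    [0.3,0,0,-0.2,0,0,0],
    [0.3,0,0,-0.2,0,0,0]
  ]
}}

```text
time: 5.57
tool_pos: [0.6145, -0.0661, 0.0658]
tool_rot: [3.14, 0.35, 1.616]
contact_force: [-2.2, 2.2, 3.2]
opening: 0.0436
grip_force: 30.0
```

Contact made (force went from -5 to +3 N), so I'm releasing.

Call:
{"fn": "step_arm", "kwargs": {
  "commands": [
    [0.8,0,0,0,0,0,0],
    [0.8,0,0,0,0,0,0],
    [0.8,0,0,0,0,0,0],
    [0.8,0,0,0,0,0,0],
    [0.8,0,0,0,0,0,0]
  ]
}}

```text
time: 5.98
tool_pos: [0.6145, -0.0663, 0.0648]
tool_rot: [3.141, 0.349, 1.616]
contact_force: [-0.0, -0.4, 0.7]
opening: 0.0715
grip_force: 0.0
```

Call:
{"fn": "step_arm", "kwargs": {
  "commands": [
    [0.8,0,0.7,2,0,0,0],
    [0.8,0,1.8,5,0,0,0],
    [0.8,0,2.9,8,0,0,0],
    [0.8,0,4,11,0,0,0],
    [0.8,0,4,13,0,0,0]
  ]
}}

```text
time: 6.4
tool_pos: [0.6153, -0.0244, 0.1979]
tool_rot: [3.137, 0.349, 1.616]
contact_force: [-0.1, 0.9, 0.6]
opening: 0.0737
grip_force: 0.0
```

Run:
```python
from h import *
a=snap('top','t1.png')[150:300,120:420];b=snap('side','s1.png')[150:300,150:450]
cv2.imwrite('pics/c2.png',cv2.cvtColor(cv2.resize(np.vstack([a,b]),None,fx=2,fy=2),cv2.COLOR_RGB2BGR)); print(observe()['tool_pos'])
```

```text
[ 0.61645101 -0.02576932  0.19928017]
```

View pics/c2.png

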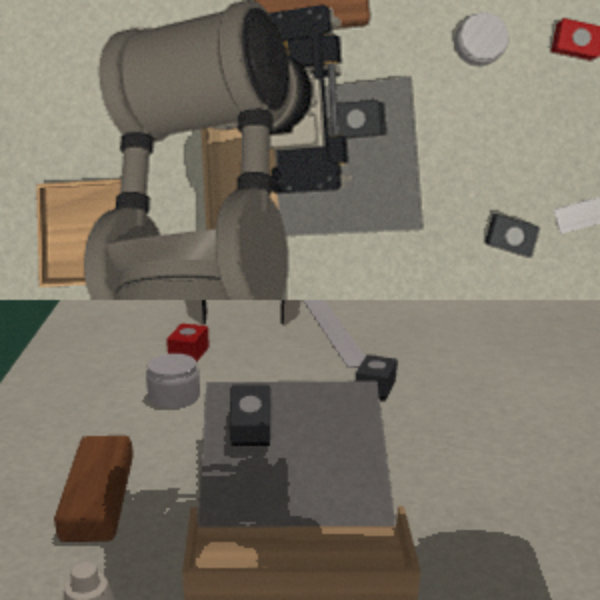

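Side view: weight 1 stands on the slope at crop (250,420), so it is the sound one. Weight 2 is untouched. Going to weight 2.

Call:
{"fn": "step_arm", "kwargs": {
  "commands": [
    [0.9,-1.5,-2.4,0.2,0.07,0.003,0],
    [0.9,-3,-4.8,0.2,0.14,0.006,0],
    [0.9,-4.5,-7.2,0.2,0.21,0.009,0],
    [0.9,-6,-9.6,0.2,0.28,0.012,0],
    [0.9,-7.6,-12,0.2,0.349,0.016,0]
  ]
}}

```text
time: 6.92
tool_pos: [0.5374, -0.1471, 0.1962]
tool_rot: [3.141, -0.003, 1.616]
contact_force: [0.4, -0.2, 0.2]
opening: 0.0829
grip_force: 0.0
```

Call:
{"fn": "step_arm", "kwargs": {
  "commands": [
    [0.9,-1.6,-2.4,0,0,0,-0.07],
    [0.9,-3.2,-4.8,0,0,0,-0.14],
    [0.9,-4.8,-7.2,0,0,0,-0.21],
    [0.9,-6.4,-9.6,0,0,0,-0.28],
    [0.9,-8,-12,0,0,0,-0.342]
  ]
}}

```text
time: 7.33
tool_pos: [0.4568, -0.2673, 0.1957]
tool_rot: [-3.14, -0.0, 1.27]
contact_force: [-0.1, -0.4, -0.3]
opening: 0.0827
grip_force: 0.0
```

Run:
```python
from h import *
import time
m=camera_model('wrist'); im=snap('wrist','w1.png'); o=observe(); print(o['tool_pos'],o['tool_rot'])
u,v=proj('wrist',(.458,-.268,.036)); print(u,v)
u,v=int(u),int(v); v0,u0=max(v-50,0),max(u-60,0); hsv=cv2.cvtColor(im[v0:v+50,u0:u+60],cv2.COLOR_RGB2HSV)
g=hsv[...,2]; dark=cv2.morphologyEx((g<90).astype(np.uint8)*255,cv2.MORPH_CLOSE,np.ones((17,17)))
c=max(cv2.findContours(dark,0,1)[0],key=cv2.contourArea); r=cv2.minAreaRect(c); print('body',r[0][0]+u0,r[0][1]+v0,r[1:])
M=np.zeros_like(dark); cv2.drawContours(M,[cv2.convexHull(c)],-1,255,-1); M=cv2.erode(M,np.ones((9,9)))
n,l,st,ce=cv2.connectedComponentsWithStats(((g>110)&(M>0)).astype(np.uint8))
for k in range(1,n):
    if st[k,4]>50: p=ce[k]+[u0,v0]; print('disc',p,st[k],ray('wrist',p,.036,m))
```

```text
[ 0.45460021 -0.27125577  0.19572678] [-3.13943245e+00  2.47906405e-03  1.26378681e+00]
279.71343250382404 189.55190659688603
body 279.0 185.5 ((63.0, 46.0), 90.0)
disc [279.48333333 198.76666667] [55 57 13  6 60] [ 0.45752792 -0.2725371   0.036     ]
```

Call:
{"fn": "step_arm", "kwargs": {
  "commands": [
    [0.9,0.1,-0.2,-3.8,0,0,0],
    [0.9,0.1,-0.2,-7.6,0,0,0],
    [0.9,0.1,-0.2,-11.4,0,0,0],
    [0.9,0.1,-0.2,-14,0,0,0],
    [0.9,0.1,-0.2,-15.5,0,0,0]
  ]
}}

```text
time: 7.8
tool_pos: [0.4571, -0.2667, 0.0375]
tool_rot: [-3.136, -0.002, 1.273]
contact_force: [-0.5, -0.4, 0.4]
opening: 0.0828
grip_force: 0.0
```

Call:
{"fn": "step_arm", "kwargs": {
  "commands": [
    [0.9,0,0,-1.6,0,0,0],
    [0.9,0,0,-3.2,0,0,0],
    [0.3,0,0,-3.2,0,0,0],
    [0.3,0,0,-3.2,0,0,0],
    [0.3,0,0,-3.2,0,0,0]
  ]
}}

```text
time: 8.22
tool_pos: [0.4595, -0.2684, 0.0101]
tool_rot: [3.141, 0.0, 1.274]
contact_force: [0.1, -0.2, -0.3]
opening: 0.067
grip_force: 0.0
```

Call:
{"fn": "step_arm", "kwargs": {
  "commands": [
    [0.3,0,0,0,0,0,0],
    [0.3,0,0,0,0,0,0],
    [0.3,0,0,0,0,0,0],
    [0.3,0,0,0,0,0,0]
  ]
}}

```text
time: 8.55
tool_pos: [0.4595, -0.2684, 0.0104]
tool_rot: [3.141, 0.0, 1.274]
contact_force: [-0.7, 0.7, 3.5]
opening: 0.0436
grip_force: 30.0
```

Call:
{"fn": "step_arm", "kwargs": {
  "commands": [
    [0.3,0,0,1.5,0,0,0.06],
    [0.3,0,0,4.5,0,0,0.13],
    [0.3,0,0,8,0,0,0.2],
    [0.3,0,0,11.5,0,0,0.27],
    [0.3,0,0,15,0,0,0.342]
  ]
}}

```text
time: 8.97
tool_pos: [0.4585, -0.2675, 0.1605]
tool_rot: [-3.14, -0.002, 1.619]
contact_force: [0.6, -1.1, -5.6]
opening: 0.0439
grip_force: 30.0
```

Call:
{"fn": "step_arm", "kwargs": {
  "commands": [
    [0.3,1.1,3,0,-0.07,-0.003,0],
    [0.3,2.2,6.5,0,-0.14,-0.006,0],
    [0.3,3.3,10,0,-0.21,-0.009,0],
    [0.3,4.4,13.5,0,-0.28,-0.012,0],
    [0.3,5.6,16.5,0,-0.349,-0.016,0]
  ]
}}

```text
time: 9.38
tool_pos: [0.5147, -0.101, 0.1596]
tool_rot: [3.141, 0.352, 1.615]
contact_force: [0.1, -1.0, -6.0]
opening: 0.0438
grip_force: 30.0
```

Call:
{"fn": "step_arm", "kwargs": {
  "commands": [
    [0.3,0,2.5,-2,0,0,0],
    [0.3,0,4.7,-4,0,0,0],
    [0.3,0,4.7,-5,0,0,0],
    [0.3,0,4.7,-5,0,0,0]
  ]
}}

```text
time: 9.72
tool_pos: [0.5131, -0.0547, 0.1067]
tool_rot: [-3.135, 0.348, 1.621]
contact_force: [0.1, -0.1, -6.5]
opening: 0.0436
grip_force: 30.0
```

Call:
{"fn": "step_arm", "kwargs": {
  "commands": [
    [0.3,0.1,-0.6,-1.6,0,0,0],
    [0.3,0.2,-1.2,-2.8,0,0,0],
    [0.3,0.2,-1.4,-3.3,0,0,0],
    [0.3,0.2,-1.4,-3.3,0,0,0]
  ]
}}

```text
time: 10.05
tool_pos: [0.5165, -0.0716, 0.0761]
tool_rot: [-3.14, 0.349, 1.614]
contact_force: [0.0, -0.1, -5.2]
opening: 0.0437
grip_force: 30.0
```

Call:
{"fn": "step_arm", "kwargs": {
  "commands": [
    [0.3,0,0,-0.2,0,0,0],
    [0.3,0,0,-0.3,0,0,0],
    [0.3,0,0,-0.3,0,0,0]
  ]
}}

```text
time: 10.3
tool_pos: [0.5176, -0.0703, 0.0743]
tool_rot: [3.14, 0.349, 1.615]
contact_force: [-0.1, 0.1, -5.5]
opening: 0.0439
grip_force: 30.0
```

Call:
{"fn": "step_arm", "kwargs": {
  "commands": [
    [0.3,0,0,-0.1,0,0,0],
    [0.3,0,0,-0.2,0,0,0],
    [0.3,0,0,-0.2,0,0,0]
  ]
}}

```text
time: 10.55
tool_pos: [0.5174, -0.0701, 0.0718]
tool_rot: [3.141, 0.349, 1.616]
contact_force: [0.2, 0.2, -6.1]
opening: 0.0437
grip_force: 30.0
```

Call:
{"fn": "step_arm", "kwargs": {
  "commands": [
    [0.3,0,0,-0.2,0,0,0],
    [0.3,0,0,-0.3,0,0,0],
    [0.3,0,0,-0.3,0,0,0]
  ]
}}

```text
time: 10.8
tool_pos: [0.5172, -0.0702, 0.0684]
tool_rot: [-3.141, 0.349, 1.616]
contact_force: [0.3, -0.3, -6.4]
opening: 0.0438
grip_force: 30.0
```

Call:
{"fn": "step_arm", "kwargs": {
  "commands": [
    [0.3,0,0,-0.1,0,0,0],
    [0.3,0,0,-0.2,0,0,0],
    [0.3,0,0,-0.2,0,0,0]
  ]
}}

```text
time: 11.05
tool_pos: [0.5176, -0.0702, 0.0669]
tool_rot: [3.141, 0.349, 1.616]
contact_force: [0.6, 0.4, -3.1]
opening: 0.0441
grip_force: 30.0
```

Call:
{"fn": "step_arm", "kwargs": {
  "commands": [
    [0.3,0,0,-0.1,0,0,0],
    [0.75,0,0,-0.1,0,0,0],
    [0.75,0,0,-0.1,0,0,0],
    [0.75,0,0,-0.1,0,0,0],
    [0.75,0,0,-0.1,0,0,0]
  ]
}}

```text
time: 11.47
tool_pos: [0.5176, -0.0704, 0.0659]
tool_rot: [3.141, 0.35, 1.616]
contact_force: [-0.1, 0.7, -0.3]
opening: 0.0652
grip_force: 0.0
```

Call:
{"fn": "step_arm", "kwargs": {
  "commands": [
    [0.75,0,0,0,0,0,0],
    [0.75,0,0,0,0,0,0],
    [0.75,0,0,0,0,0,0],
    [0.75,0,0,0,0,0,0],
    [0.75,0,0,0,0,0,0]
  ]
}}

```text
time: 11.88
tool_pos: [0.5174, -0.0702, 0.0657]
tool_rot: [3.141, 0.349, 1.616]
contact_force: [0.1, 0.0, -0.8]
opening: 0.0694
grip_force: 0.0
```

Call:
{"fn": "step_arm", "kwargs": {
  "commands": [
    [0.75,0,0.7,2,0,0,0],
    [0.75,0,1.8,5,0,0,0],
    [0.75,0,2.9,8,0,0,0],
    [0.75,0,3.2,11,0,0,0],
    [0.75,0,3.2,14,0,0,0]
  ]
}}

```text
time: 12.3
tool_pos: [0.5171, -0.0373, 0.2071]
tool_rot: [3.141, 0.349, 1.617]
contact_force: [0.7, -0.6, 0.4]
opening: 0.0689
grip_force: 0.0
```

Run:
```python
from h import *
a=snap('top','t2.png')[150:300,120:420];b=snap('side','s2.png')[150:300,150:450]
cv2.imwrite('pics/c3.png',cv2.cvtColor(cv2.resize(np.vstack([a,b]),None,fx=2,fy=2),cv2.COLOR_RGB2BGR)); print(observe()['tool_pos'])
```

```text
[ 0.5198868  -0.038061    0.21081937]
```

View pics/c3.png

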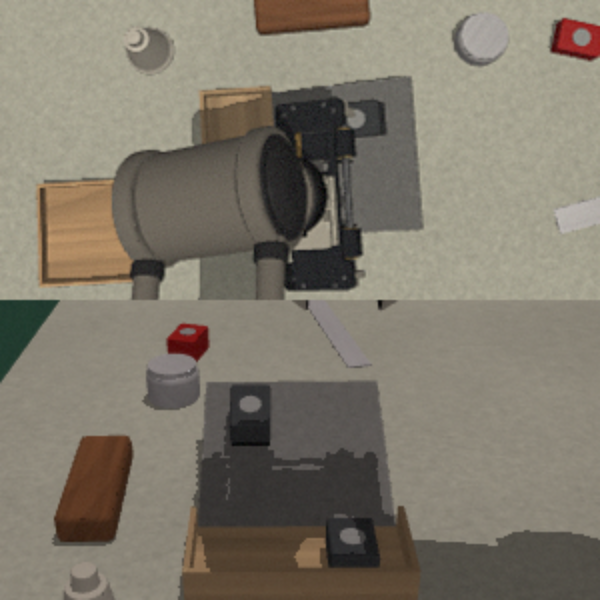

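Side view: the worn weight lies in the catch tray at crop (350,540) and the sound one is still on the slope at (250,415). Now I'll re-grip the sound weight in the pose where I released it.

Call:
{"fn": "step_arm", "kwargs": {
  "commands": [
    [0.9,3,0.2,0,0,0,0],
    [0.9,6.5,0.4,-1,0,0,0],
    [0.9,9.6,0.5,-3,0,0,0],
    [0.9,9.6,0.5,-4.6,0,0,0],
    [0.9,9.6,0.5,-4.6,0,0,0]
  ]
}}

```text
time: 12.82
tool_pos: [0.6119, -0.0333, 0.1543]
tool_rot: [-3.133, 0.349, 1.618]
contact_force: [-0.5, 0.5, -1.1]
opening: 0.0825
grip_force: 0.0
```

Call:
{"fn": "step_arm", "kwargs": {
  "commands": [
    [0.9,0,-1.2,-3.4,0,0,0],
    [0.9,0.1,-2.4,-6.8,0,0,0],
    [0.9,0.1,-3.2,-8.8,0,0,0],
    [0.9,0.1,-3.2,-9.2,0,0,0],
    [0.9,0.1,-3.2,-9.2,0,0,0]
  ]
}}

```text
time: 13.23
tool_pos: [0.6131, -0.0655, 0.067]
tool_rot: [-3.139, 0.349, 1.616]
contact_force: [0.1, 0.3, 0.2]
opening: 0.0828
grip_force: 0.0
```

Call:
{"fn": "step_arm", "kwargs": {
  "commands": [
    [0.3,0,0,0,0,0,0],
    [0.3,0,0,0,0,0,0],
    [0.3,0,0,0,0,0,0],
    [0.3,0,0,0,0,0,0],
    [0.3,0,0,0,0,0,0]
  ]
}}

```text
time: 13.65
tool_pos: [0.6148, -0.0649, 0.0687]
tool_rot: [3.14, 0.35, 1.616]
contact_force: [0.2, -0.4, 0.5]
opening: 0.0539
grip_force: 0.0
```

Call:
{"fn": "step_arm", "kwargs": {
  "commands": [
    [0.3,0,0,0,0,0,0],
    [0.3,0,0,0,0,0,0]
  ]
}}

```text
time: 13.82
tool_pos: [0.6145, -0.0651, 0.0681]
tool_rot: [3.141, 0.349, 1.616]
contact_force: [-1.1, 0.9, 2.2]
opening: 0.0438
grip_force: 30.0
```

Call:
{"fn": "step_arm", "kwargs": {
  "commands": [
    [0.3,0,0.2,2,0,0,0],
    [0.3,0,0.4,5.5,0.06,0.003,0],
    [0.3,0,0.5,9,0.15,0.007,0],
    [0.3,0,0.5,12.5,0.25,0.011,0],
    [0.3,0,0.5,15.5,0.349,0.016,0]
  ]
}}

```text
time: 14.23
tool_pos: [0.6144, -0.0592, 0.225]
tool_rot: [3.14, -0.005, 1.619]
contact_force: [1.4, -0.7, -5.7]
opening: 0.044
grip_force: 30.0
```

Call:
{"fn": "step_arm", "kwargs": {
  "commands": [
    [0.3,-1.4,3,0,0,0,0],
    [0.3,-2.8,6,0,0,0,0],
    [0.3,-4.2,9,0,0,0,0],
    [0.3,-5.6,12,0,0,0,0],
    [0.3,-7,15,0,0,0,0]
  ]
}}

```text
time: 14.65
tool_pos: [0.5428, 0.0907, 0.2217]
tool_rot: [-3.139, -0.0, 1.615]
contact_force: [0.1, 0.1, -5.5]
opening: 0.044
grip_force: 30.0
```

Call:
{"fn": "step_arm", "kwargs": {
  "commands": [
    [0.3,-1.6,3,0,0,0,0],
    [0.3,-3.2,6,0,0,0,0],
    [0.3,-4.8,9,0,0,0,0],
    [0.3,-6.4,12,0,0,0,0],
    [0.3,-8,14,0,0,0,0]
  ]
}}

```text
time: 15.07
tool_pos: [0.4625, 0.2318, 0.2218]
tool_rot: [-3.139, -0.0, 1.617]
contact_force: [0.1, 0.5, -4.7]
opening: 0.0437
grip_force: 30.0
```

Call:
{"fn": "step_arm", "kwargs": {
  "commands": [
    [0.3,0,0,0,0,0,0],
    [0.3,0,0,0,0,0,0]
  ]
}}

```text
time: 15.23
tool_pos: [0.463, 0.2306, 0.222]
tool_rot: [-3.14, 0.001, 1.619]
contact_force: [0.4, 0.3, -4.9]
opening: 0.0434
grip_force: 30.0
```

Run:
```python
from h import *
im=snap('wrist','w2.png');print(observe()['tool_pos']);print(proj('wrist',(.468,.312,.03)))
hsv=cv2.cvtColor(im,cv2.COLOR_RGB2HSV); m=(hsv[...,1]>70).astype(np.uint8)*255; m[250:]=0
c=max(cv2.findContours(m,0,1)[0],key=cv2.contourArea); b=cv2.boxPoints(cv2.minAreaRect(c)); print(b)
P=np.array([ray('wrist',p,.03)[:2] for p in b]); print(P.round(4).tolist(),P.mean(0))
```

```text
[0.46385156 0.22976719 0.22211503]
[np.float64(285.31581792673063), np.float64(106.45985453490535)]
[[217.  31.]
 [364.  31.]
 [364. 177.]
 [217. 177.]]
[[0.4, 0.3767], [0.5384, 0.3832], [0.5558, 0.2442], [0.3989, 0.2368]] [0.47330161 0.31021666]
```

View pics/w2.png

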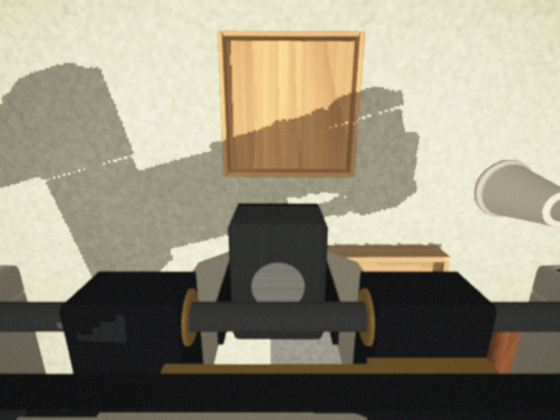

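Wrist view: tray rim corners at (219,32), (364,32), (355,177) and (224,177), which puts the centre near (0.472, 0.311) and agrees with the top view. The weight hangs straight in the fingers.

Call:
{"fn": "step_arm", "kwargs": {
  "commands": [
    [0.3,0.3,3,0,0,0,0],
    [0.3,0.7,6,0,0,0,0],
    [0.3,0.9,8.1,-2,0,0,0],
    [0.3,0.9,8.1,-5.5,0,0,0],
    [0.3,0.9,8.1,-9,0,0,0]
  ]
}}

```text
time: 15.7
tool_pos: [0.4748, 0.3111, 0.132]
tool_rot: [3.139, -0.001, 1.616]
contact_force: [0.5, -0.0, -6.9]
opening: 0.0438
grip_force: 30.0
```

Call:
{"fn": "step_arm", "kwargs": {
  "commands": [
    [0.3,0,0,-3.5,0,0,0],
    [0.3,0,0,-7,0,0,0],
    [0.3,0,0,-9.5,0,0,0],
    [0.3,0,0,-10.5,0,0,0],
    [0.3,0,0,-10.5,0,0,0]
  ]
}}

```text
time: 16.12
tool_pos: [0.4724, 0.309, 0.0249]
tool_rot: [-3.136, 0.003, 1.614]
contact_force: [-0.9, 0.1, -4.9]
opening: 0.0437
grip_force: 30.0
```

Call:
{"fn": "step_arm", "kwargs": {
  "commands": [
    [0.3,0,0,-0.2,0,0,0],
    [0.3,0,0,-0.4,0,0,0],
    [0.3,0,0,-0.4,0,0,0]
  ]
}}

```text
time: 16.37
tool_pos: [0.4745, 0.3111, 0.0252]
tool_rot: [3.139, -0.001, 1.616]
contact_force: [-0.7, 0.1, -5.2]
opening: 0.0439
grip_force: 30.0
```

Call:
{"fn": "step_arm", "kwargs": {
  "commands": [
    [0.3,0,0,-0.2,0,0,0],
    [0.3,0,0,-0.4,0,0,0],
    [0.3,0,0,-0.4,0,0,0],
    [0.3,0,0,-0.4,0,0,0]
  ]
}}

```text
time: 16.7
tool_pos: [0.4734, 0.3108, 0.02]
tool_rot: [3.141, -0.0, 1.616]
contact_force: [-0.6, 0.3, -4.7]
opening: 0.0437
grip_force: 30.0
```

Call:
{"fn": "step_arm", "kwargs": {
  "commands": [
    [0.3,0,0,-0.1,0,0,0],
    [0.3,0,0,-0.2,0,0,0],
    [0.3,0,0,-0.2,0,0,0]
  ]
}}

```text
time: 16.95
tool_pos: [0.4732, 0.3107, 0.0175]
tool_rot: [-3.141, 0.0, 1.616]
contact_force: [-0.2, -0.2, -5.5]
opening: 0.0439
grip_force: 30.0
```

Call:
{"fn": "step_arm", "kwargs": {
  "commands": [
    [0.3,0,0,-0.1,0,0,0],
    [0.3,0,0,-0.2,0,0,0],
    [0.3,0,0,-0.2,0,0,0]
  ]
}}

```text
time: 17.2
tool_pos: [0.4734, 0.3108, 0.0167]
tool_rot: [3.141, -0.0, 1.616]
contact_force: [-2.3, -0.9, 4.3]
opening: 0.0439
grip_force: 30.0
```

Contact with the tray floor. Releasing and rising.

Call:
{"fn": "step_arm", "kwargs": {
  "commands": [
    [0.65,0,0,0,0,0,0],
    [0.65,0,0,0,0,0,0],
    [0.65,0,0,0,0,0,0],
    [0.65,0,0,0,0,0,0],
    [0.65,0,0,0,0,0,0]
  ]
}}

```text
time: 17.62
tool_pos: [0.4735, 0.3108, 0.0158]
tool_rot: [3.141, -0.0, 1.616]
contact_force: [0.6, 0.1, -0.2]
opening: 0.0597
grip_force: 0.0
```

Call:
{"fn": "step_arm", "kwargs": {
  "commands": [
    [0.65,0,0,1.5,0,0,0],
    [0.65,0,0,5,0,0,0],
    [0.65,0,0,8.5,0,0,0],
    [0.65,0,0,12,0,0,0],
    [0.65,0,0,15,0,0,0]
  ]
}}

```text
time: 18.03
tool_pos: [0.4736, 0.3109, 0.1681]
tool_rot: [3.14, -0.001, 1.616]
contact_force: [0.5, 0.9, 0.6]
opening: 0.0593
grip_force: 0.0
```

Call:
{"fn": "step_arm", "kwargs": {
  "commands": [
    [0.65,0,-3,2,0,0,0],
    [0.65,0,-6,4,0,0,0],
    [0.65,0,-8,5,0,0,0],
    [0.65,0,-8,5,0,0,0]
  ]
}}

```text
time: 18.37
tool_pos: [0.4746, 0.2282, 0.2186]
tool_rot: [3.137, -0.0, 1.613]
contact_force: [0.3, 0.6, 0.2]
opening: 0.0598
grip_force: 0.0
```

Run:
```python
from h import *
a=snap('wrist','w3.png')[:300];b=snap('side','s3.png')[150:]
cv2.imwrite('pics/c4.png',cv2.cvtColor(np.vstack([a,b]),cv2.COLOR_RGB2BGR))
```

```text
(no output)
```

View pics/c4.png

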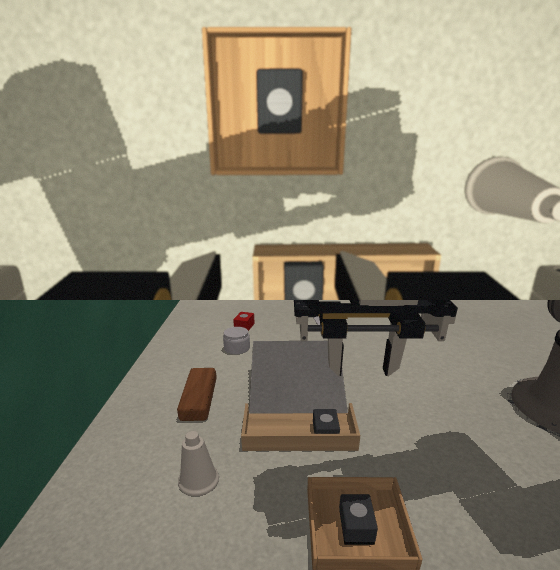

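The picture shows the sound weight flat in the wooden tray at (279,101), the worn one in the catch tray at (326,420), and the bystanders in place.

```bash
python3 -c "from cell import *; print(hand_in())"
```

```text
the job is handed in; nothing more can be done
None
```

The job is handed in (the verdict was not shown): the worn weight slid by itself into the catch tray, the sound one stands flat in the wooden tray, and the last pictures show the bystanders where they were.

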